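# Refit the paddle and lid of a glaze mixer

### The job

Take the washed paddle off its leaning storage post and put it back on the mixer's spindle in the bowl: turn it until the key lines up and it drops fully home, do not force it down. Then set the blue lid squarely on the bowl so that it sits down level all round, and leave the other things on the bench where they are.

Things in the scene. Friction and masses are not known exactly. Their poses are not given: they have to be found in the camera images.
- rotor_mid (a point): Paddle (loose, about 0.3 kg): hub with three upright radial blades, 158 mm across, 88 mm tall. This point is on its axis, half-way up; z points along the axis to its top, x along the one orange blade (the other two are white, 120 deg apart). Blades: 7 mm thick, from 44 to 6 mm below this point, out to 79 mm radius. It starts on the leaning post, turned any way round.
- rotor_grip (a point): Centre of the paddle's black round grip, on the axis, 29 mm above rotor_mid; axes as rotor_mid. The grip, the same all round, is 45 mm in diameter and 30 mm tall (15 mm up to the paddle's top, 15 mm down to the grey hub), with an orange stripe on top towards the orange blade.
- hub_foot (a point): Underside of the paddle's grey octagonal hub (42 mm across flats, 40 mm tall), on the axis, 26 mm below rotor_mid, 18 mm above the blades' lower edges; axes as rotor_mid. Here opens a bore 26 mm wide and 40 mm deep with one keyway, on the side of the orange blade (+x).
- post_root (a point): Stand (fixed): steel plate 172 x 165 mm sloping at 30 deg, with a round post 16 mm thick and 46 mm long standing square on it, so leaning roughly towards the robot. This point is the post's foot on the plate, 68 mm above the bench; z points along the post, away from the plate. The paddle's blades rest on the plate; it must be drawn about 50 mm along z to come free.
- spindle_seat (a point): Foot of the mixer's upright spindle in the middle of the bowl, on top of the white centre tube (39 mm wide), where hub_foot comes to rest. Spindle: 22 mm thick, 36 mm tall, upper 12 mm tapered. x points to its key: fitted, the orange blade points along this x (play 6 to 13 deg either way). z up. It may have stopped at any angle; its gear holds it stiffly (0.8 N m).
- spindle_key (a point): Top of the spindle's one orange key, 20 mm above spindle_seat and 12 mm out from the axis along its x. An orange line on the tapered nose marks its side. The key is 8 mm wide, reaches 16.5 mm out from the axis and runs from here down to the seat. Out of line, the hub's underside rests here, 20 mm too high, and the lid will not close.
- bowl_rim (a point): Centre of the mouth of the mixer's steel bowl at rim height: 195 mm above the bench, 83 mm above spindle_seat. Bowl (fixed): 192 mm outer, about 183 mm inner diameter at the rim, 105 mm deep inside, a handle on the +x side of this frame; on a white motor base 205 mm square. The fitted paddle's top is 13 mm below the rim. z up.
- lid_mid (a point): Blue lid (loose, about 0.22 kg), 49 mm tall over all; this point is on its axis half-way up, z up. Disc 208 mm wide, 5 mm thick, its underside 18.5 mm below this point; below that a step 172 mm wide and 6 mm deep that drops inside the bowl's mouth. Black round knob on top: 38 mm wide, from 3.5 mm below to 24.5 mm above this point. Seated, this point is 18.5 mm above bowl_rim.
- jar_pink: Bystander: pink jar, 62 mm diameter, 85 mm tall; origin under its centre.
- jar_blue: Bystander: white jar with blue cap, 68 mm diameter, 95 mm tall; origin under its centre.
- test_bowl: Bystander: small blue ceramic bowl, 90 mm diameter, 45 mm tall; origin under its centre.
- glaze_brush: Bystander: brush 200 mm long lying on the bench.
- palette_knife: Bystander: spatula 260 mm long lying on the bench.
- test_tile: Bystander: blue-grey tile 100 x 60 x 9 mm lying on the bench.
- hollow_block: Bystander: cream hollow clay block 110 x 110 x 75 mm.
Not all that is in view belongs to the job. Of the things shaped like the part that bears lid_mid, the blue one is meant.

How it is judged:
By the outcome, as a careful person would: the job done as asked, in the order asked, and still so for the second after the job is handed in, with the robot touching nothing.
It also fails if it takes over 70 s, if anything falls off the work surface, if the arm or the gripper's body presses on something with over 40 N, if the wrist force passes 120 N, or if a joint passes its speed limit or range.

### The arm

A 6-joint arm with a two-finger parallel gripper is mounted at the origin on the work surface. World frame = base frame: x ahead of the robot, y to its left, z up, the work surface at z = 0. Lengths are in m, angles in rad, forces in N, time in s.
With the tool pointing down it reaches from about 0.35 to 0.85 m from the base axis. Payload 8.1 kg.
Tool frame: the origin (TCP) lies between the finger pads; the fingertips stand 11 mm ahead of it and the grasp point (between the pads) lies 8 mm behind it (robot.tips_ahead is the distance from the TCP to the fingertips, in m); z points along the fingers, y is the line along which they close (so a half turn about z gives the same grasp; the last joint's range is limited). The gripper opens to 93 mm and grips with 3 to 60 N. Pads are 15 mm wide; open, the fingers measure 128 mm over their backs; the gripper's body (75 mm by 188 mm) begins 65 mm behind the grasp point.
Start: joints at [-1.255, 0.13, 1.488, -0, 1.523, -0.085], TCP at [0.234, -0.552, 0.23] pointing down, gripper open.
Joint ranges: [-2.96, 2.96], [-0.89, 2.26], [0.02, 2.5], [-1.34, 4.48], [0, 2.73], [-2.66, 2.66]. Speed limits (rad/s): [2.39, 2.39, 2.79, 3.14, 3.14, 3.14].

### API

Orientations are given as a rotation vector (axis times angle).
In Python, from plant import robot gives the robot as it stands. The module is installed in compiled form; this text tells all that it offers.
- The arm moves only by the tool move_arm, never from a script. Its argument "deltas" is one flat list of numbers, 7 for each row, row after row: the shift along the tool's x, y, z in m, then the turn, a rotation vector about the tool's x, y, z in rad, then the opening, from 0 (shut) to 1 (fully open). A call has 1 to 12 rows; each row is the pose to reach, as a shift and turn from the pose commanded when the call began, along the tool's axes at that moment; what a row does not reach only later rows make up. A row lasts 1/8 s, in which the tool goes at most 62.5 mm and 10.7 degrees, less where a joint would pass 70% of its speed; a pose out of reach is approached as far as the arm can. A call with a gripper value outside its range is refused whole. The fingers move at their own pace and stop on an object; "squeeze" is the grip in N (left out, the last holds). Time passes only in rows, so rows that repeat a pose let the fingers close. It gives the time, the measured TCP pose, the force, the opening and the grip force at its end, in the units of the state.
- robot.read_state(): the state, without advancing time (a new reading comes with each control period).
- robot.read_camera(name): name is "scene" or "side" or "wrist"; returns (picture, depth): 420x560x3 uint8, red, green, blue; 420x560 float32, m along the optical axis (not along the pixel's ray), 0 where there is no reading.
- robot.camera_model(name): a dict with "K" (3x3 intrinsics, pixels), "R" (3x3) and "t" (3): a world point X has camera coordinates R X + t; the wrist camera has in their place "tool_from_camera" (4x4, takes a point from camera to tool coordinates, whose origin is the TCP and whose axes are the flange's). Camera axes: x right, y down, z forward; pixel columns grow to the right and rows downward; lengths in m; the calibration is good to about 2 mm. A picture is of the moment at which its call begins: read the wrist's pose just before it. camera_model takes no time and is no camera call.
- robot.close_job(): hands the job in; it is judged then, once.
Trained networks look in the newest picture that a camera, given by its name, has taken for a name from the list of things; names that differ only in an ending like _2 or _b are one class to them, and where a whole thing is asked for, a point or a joint stands for the part that bears it (a point fixed in the world has none). Each returns a list of dicts, best first, with "confidence" (0 to 1); they miss things now and then, are a little off and sometimes report something else, mostly with a low value. They report only what shows in the picture. A call takes as long as a camera call. They do not tell look-alikes from the thing itself.
- robot.recognise(camera, label): "uv" ([column, row] in pixels, amid what is visible of it).
The state is a dict: "t": time; "q": joint angles; "dq": joint speeds; "joint_torque": joint torques, N m; "tool_pos": TCP position; "orientation": TCP orientation; "force": force on the tool from outside, world axes, zero at the start; "wrist_torque": the same for the moment, N m; "opening": finger opening in m; "gripper_force": force on a finger pad.
Only numpy, scipy, OpenCV 4.12 (cv2) and the standard library are available. Lean on these libraries where they do the work, as an engineer would, in place of code of your own. Each camera call takes 0.05 s, during which the arm holds its last target. There are 200 camera calls.

## Working session

There is one attempt and no reset: what is moved stays moved. The work goes in short steps, Python scripts to look and compute and a tool call to move; the robot and the scene stay as the last step left them, time stands still between calls to the robot, and variables do not carry over. Pictures are saved under pics/ and viewed, at most 10 in all, crops included, and the job is handed in when it is done.

Besides the shell and the picture viewer there is one more tool, called after "Emit:" as name(argument=value, ...), one argument or row to a line, values as JSON. move_arm: Moves the arm, as the interface text tells. Its arguments: {"type":"object","properties":{"deltas":{"type":"array","items":{"type":"number"}},"squeeze":{"type":"number"}},"required":["deltas"]}

```bash
mkdir -p pics; cat > h.py <<'E'
import numpy as np, cv2
from scipy.spatial.transform import Rotation as Ro
from plant import robot
def cam(n):
    s=robot.read_state(); p,d=robot.read_camera(n); m=robot.camera_model(n); K=np.array(m["K"])
    if n=="wrist":
        T=np.array(m["tool_from_camera"]); W=np.eye(4); W[:3,:3]=Ro.from_rotvec(s["orientation"]).as_matrix(); W[:3,3]=s["tool_pos"]; C=W@T
    else:
        R=np.array(m["R"]);t=np.array(m["t"]); C=np.eye(4); C[:3,:3]=R.T; C[:3,3]=-R.T@t
    return p,d,K,C
def cloud(d,K,C):
    v,u=np.mgrid[:d.shape[0],:d.shape[1]]
    P=np.stack([(u-K[0,2])/K[0,0]*d,(v-K[1,2])/K[1,1]*d,d],-1)
    X=P@C[:3,:3].T+C[:3,3]; X[d<=0]=np.nan; return X
def proj(X,K,C):
    c=C[:3,:3].T@(np.asarray(X)-C[:3,3]); return (K@c)[:2]/c[2]
def save(n,p): cv2.imwrite("pics/"+n+".png",p[...,::-1])
def tool(dw):
    s=robot.read_state(); return Ro.from_rotvec(s["orientation"]).as_matrix().T@np.asarray(dw)
E
python3 - <<'E'
from h import *
for n in ["scene","side"]:
    p,d,K,C=cam(n); save(n,p); X=cloud(d,K,C); np.savez(n+".npz",p=p,d=d,K=K,C=C,X=X)
    print(n,C[:3,3].round(3),C[:3,2].round(2))
    for l in ["rotor_mid","rotor_grip","post_root","spindle_seat","spindle_key","bowl_rim","lid_mid"]:
        for r in robot.recognise(n,l)[:3]:
            u,v=map(int,np.round(r["uv"])); u=min(max(u,0),559);v=min(max(v,0),419);print(l,u,v,round(r["confidence"],2),X[v,u].round(3))
s=robot.read_state();print(s["t"],s["tool_pos"],Ro.from_rotvec(s["orientation"]).as_matrix().round(3))
E
```

```text
scene [1.4   0.472 1.186] [-0.6  -0.32 -0.73]
rotor_mid 372 257 0.73 [0.543 0.311 0.104]
rotor_mid 154 240 0.35 [ 0.727 -0.366  0.013]
rotor_grip 371 257 0.73 [0.546 0.309 0.105]
rotor_grip 305 311 0.56 [0.783 0.209 0.083]
post_root 357 277 0.57 [0.557 0.282 0.002]
spindle_seat 285 234 0.44 [0.594 0.052 0.124]
spindle_key 284 230 0.63 [0.592 0.048 0.138]
spindle_key 284 240 0.54 [0.668 0.087 0.194]
bowl_rim 284 241 0.76 [0.672 0.09  0.196]
lid_mid 235 159 0.97 [ 0.25  -0.343  0.007]
lid_mid 202 211 0.95 [ 0.544 -0.299  0.011]
lid_mid 396 346 0.72 [0.725 0.46  0.003]
side [ 0.092 -1.513  1.432] [ 0.21  0.74 -0.63]
rotor_mid 265 179 0.55 [0.516 0.279 0.108]
post_root 269 185 0.74 [0.539 0.303 0.055]
bowl_rim 297 214 0.86 [ 0.565 -0.041  0.16 ]
lid_mid 306 296 0.89 [ 0.524 -0.317  0.009]
lid_mid 259 369 0.72 [ 0.29  -0.587  0.033]
lid_mid 217 319 0.61 [ 0.198 -0.346  0.012]
0.8 [ 0.23410055 -0.55245221  0.22965952] [[ 0.921  0.39   0.   ]
 [ 0.39  -0.921 -0.   ]
 [ 0.     0.    -1.   ]]
```

View pics/scene.png

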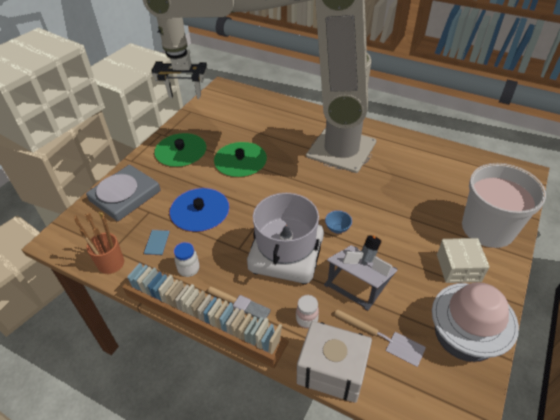

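View pics/side.png

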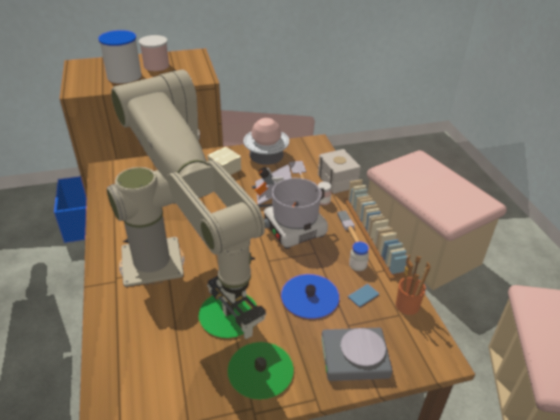

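The scene shows the paddle on its stand at (368,250), the bowl at (286,230) and three lids: blue (200,210), green (240,159) and green (180,150). I choose the blue lid. The paddle's only look-alike is a weak hit on another thing at (154,240).

```bash
python3 - <<'E'
from h import *
from scipy.optimize import least_squares
def circ(P):
    f=least_squares(lambda a:np.hypot(P[:,0]-a[0],P[:,1]-a[1])-a[2],[*P.mean(0)[:2],.1],loss="soft_l1",f_scale=.003);return f.x.round(4)
for n in ["scene","side"]:
    z=np.load(n+".npz");X=z["X"];p=z["p"].astype(int);hsv=cv2.cvtColor(z["p"],cv2.COLOR_RGB2HSV)
    H,S,V=[hsv[...,i].astype(int) for i in range(3)]
    m=(H>100)&(H<130)&(S>150)&(abs(X[...,0]-.54)<.15)&(abs(X[...,1]+.3)<.15)&(X[...,2]<.06)
    P=X[m];print(n,"lid n",m.sum(),(np.percentile(P[:,:2],1,axis=0)+np.percentile(P[:,:2],99,axis=0))/2,np.median(P[:,2]))
    m=(abs(X[...,2]-.193)<.004)&(np.hypot(X[...,0]-.6,X[...,1]-.06)<.14)
    print("rim",circ(X[m]),m.sum())
    st=(np.hypot(X[...,0]-.54,X[...,1]-.3)<.14)&(X[...,2]>.02)
    g=st&(V<50)&(S<120); print("grip",g.sum(),np.median(X[g],0).round(3),np.argwhere(g).mean(0))
    o=st&(H<18)&(S>170)&(V>120)&(X[...,2]>.05); print("orange",o.sum(),np.median(X[o],0).round(3),np.argwhere(o).mean(0) if o.any() else 0)
    b=(np.hypot(X[...,0]-.6,X[...,1]-.06)<.06)&(X[...,2]>.10)&(X[...,2]<.16)&(H<18)&(S>140); print("key",b.sum(),np.median(X[b],0))
z=np.load("scene.npz");p=z["p"]
c=np.hstack([cv2.resize(p[190:310,225:325],(400,480),interpolation=3),cv2.resize(p[210:330,320:420],(400,480),interpolation=3)]);save("crop1",c)
E
```

```text
scene lid n 1790 [ 0.53934003 -0.31556262] 0.0106484811452362
rim [0.5854 0.05   0.0934] 323
grip 244 [0.532 0.298 0.133] [257.91803279 362.30737705]
orange 3 [0.496 0.295 0.138] [236.33333333 373.66666667]
key 0 [nan nan nan]
side lid n 1661 [ 0.53602055 -0.32012916] 0.01336685884787725
rim [0.5842 0.0484 0.0936] 166
grip 20 [0.513 0.278 0.136] [173.85 264.6 ]
orange 46 [0.495 0.274 0.063] [188.7173913  260.45652174]
key 0 [nan nan nan]
  return _methods._mean(a, axis=axis, dtype=dtype,
  ret = um.true_divide(
```

View pics/crop1.png

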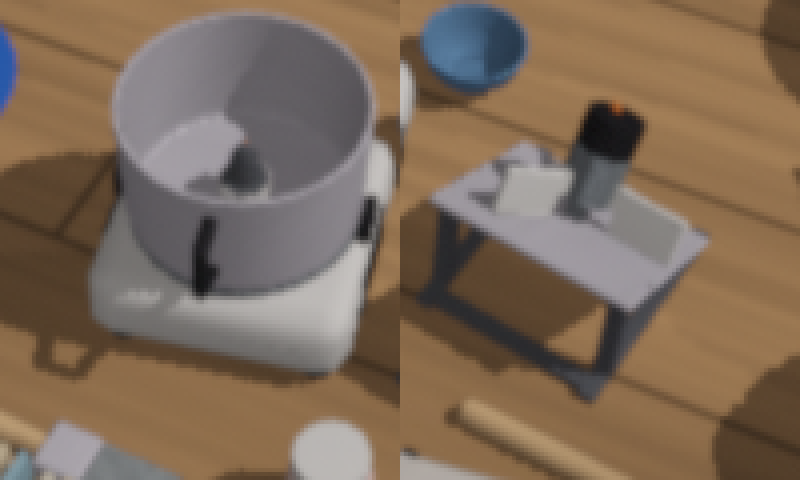

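The crop shows the bowl with the spindle nose, its orange mark on the robot-ward side at about crop (245,135). On the stand, the paddle leans towards the robot, two white blades face the camera, and the grip's orange stripe points away, towards the robot. Next I fit the plate plane and check the wrist camera mount.

```bash
python3 - <<'E'
from h import *
print(np.array(robot.camera_model("wrist")["tool_from_camera"]).round(3),np.array(robot.camera_model("wrist")["K"]).round(0)[0])
z=np.load("scene.npz");X=z["X"]
# plate pixels via polygon from crop (crop/4 + offset 320,210)
poly=np.array([[480,205],[630,300],[690,250],[620,235],[540,215],[490,215],[470,195],[445,190]])
poly=np.stack([320+(poly[:,0]-400)/4,210+poly[:,1]/4],1).astype(int)
m=np.zeros(X.shape[:2],np.uint8);cv2.fillPoly(m,[poly],1);P=X[m>0];P=P[np.isfinite(P[:,0])]
rng=np.random.default_rng(0);best=0
for _ in range(300):
    a=P[rng.choice(len(P),3,False)];n=np.cross(a[1]-a[0],a[2]-a[0]);n/=np.linalg.norm(n)+1e-12;n*=np.sign(n[2]+1e-9)
    i=abs((P-a[0])@n)<.002
    if i.sum()>best: best=i.sum();B=i
Q=P[B];c=Q.mean(0);n=np.linalg.svd(Q-c)[2][2];n*=np.sign(n[2]);print(best,len(P),n,np.degrees(np.arccos(n[2])),np.degrees(np.arctan2(n[1],n[0])))
A=X[(abs((X-c)@n)<.004)&(np.hypot(X[...,0]-.55,X[...,1]-.3)<.14)&(X[...,2]>.015)]
print(A.min(0),A.max(0))
e=np.cross([0,0,1],n);e/=np.linalg.norm(e);f=np.cross(n,e)
for w in(e,f): q=(A-c)@w;print(w.round(3),np.percentile(q,[1,99]))
qe=np.percentile((A-c)@e,[1,99]).mean();qf=np.percentile((A-c)@f,[1,99]).mean();print("plate centre",c+qe*e+qf*f)
E
```

```text
[[-0.001 -0.961 -0.276  0.077]
 [ 1.    -0.001  0.    -0.   ]
 [-0.001 -0.276  0.961 -0.154]
 [ 0.     0.     0.     1.   ]] [303.   0. 282.]
391 509 [-0.49297005  0.08075935  0.86629005] 29.969659373588097 170.69633122985095
[0.46966563 0.19803959 0.02409003] [0.64144966 0.38357094 0.11560061]
[-0.162 -0.987  0.   ] [-0.05646971  0.10585669]
[ 0.855 -0.14   0.5  ] [-0.11663428  0.05205531]
plate centre [0.55642099 0.29166077 0.07041975]
```

Emit:
move_arm(
  deltas=[0.5, -0.42, -0.05, 0, 0, 0, 1, 0.5, -0.42, -0.05, 0, 0, 0, 1, 0.5, -0.42, -0.05, 0, 0, 0, 1, 0.5, -0.42, -0.05, 0, 0, 0, 1, 0.5, -0.42, -0.05, 0, 0, 0, 1, 0.5, -0.42, -0.05, 0, 0, 0, 1, 0.5, -0.42, -0.05, 0, 0, 0, 1, 0.5, -0.42, -0.05, 0, 0, 0, 1, 0.5, -0.42, -0.05, 0, 0, 0, 1, 0.5, -0.42, -0.05, 0, 0, 0, 1, 0.5, -0.42, -0.05, 0, 0, 0, 1, 0.5, -0.42, -0.05, 0, 0, 0, 1],
)

```text
t: 2.3
tool_pos: [0.5311, 0.0313, 0.2796]
orientation: [-3.077, -0.631, -0.0]
force: [-0.3, -1.1, 1.1]
opening: 0.093
gripper_force: 0.0
```

```bash
python3 - <<'E'
from h import *
s=robot.read_state();print(s["t"],s["tool_pos"],s["q"])
p,d,K,C=cam("wrist");X=cloud(d,K,C);np.savez("wbowl.npz",p=p,d=d,K=K,C=C,X=X)
for l in ["spindle_seat","spindle_key","bowl_rim"]:
    for r in robot.recognise("wrist",l)[:2]:
        u,v=map(int,np.round(r["uv"]));print(l,u,v,round(r["confidence"],2),X[v,u].round(3))
from scipy.optimize import least_squares
m=(abs(X[...,2]-.193)<.004)&(np.hypot(X[...,0]-.585,X[...,1]-.05)<.14);P=X[m]
print(m.sum(),least_squares(lambda a:np.hypot(P[:,0]-a[0],P[:,1]-a[1])-a[2],[.585,.05,.1],loss="soft_l1",f_scale=.003).x.round(4))
H=cv2.cvtColor(p,cv2.COLOR_RGB2HSV).astype(int)
o=(H[...,0]<18)&(H[...,1]>140)&(H[...,2]>90)&(np.hypot(X[...,0]-.585,X[...,1]-.05)<.05);print(o.sum(),X[o].round(3)[::5])
sp=(np.hypot(X[...,0]-.585,X[...,1]-.05)<.03)&(X[...,2]>.136);print("nose",sp.sum(),X[sp].mean(0))
u,v=map(int,proj([.585,.05,.13],K,C));print(u,v)
b=p[max(v-90,0):v+90,max(u-120,0):u+120];save("wbowl",np.hstack([cv2.resize(p,(400,300)),cv2.resize(b,(400,300),interpolation=2)]))
E
```

```text
2.3 [0.53111774 0.03134669 0.2796207 ] [-3.76036368e-02 -6.99497605e-02  1.60218482e+00  2.50644380e-04
  1.60936356e+00  1.12894314e+00]
spindle_seat 285 138 0.58 [0.586 0.052 0.148]
spindle_key 289 139 0.62 [0.587 0.048 0.147]
spindle_key 45 98 0.16 [0.529 0.279 0.125]
bowl_rim 286 132 0.59 [0.591 0.053 0.142]
bowl_rim 493 238 0.5 [ 0.566 -0.299  0.01 ]
5663 [0.5845 0.049  0.0927]
34 [[0.579 0.048 0.148]
 [0.573 0.046 0.138]
 [0.575 0.041 0.13 ]
 [0.573 0.043 0.131]
 [0.571 0.044 0.131]
 [0.569 0.046 0.13 ]
 [0.572 0.041 0.132]]
nose 2910 [0.5633725  0.04074319 0.33947181]
286 138
```

View pics/wbowl.png

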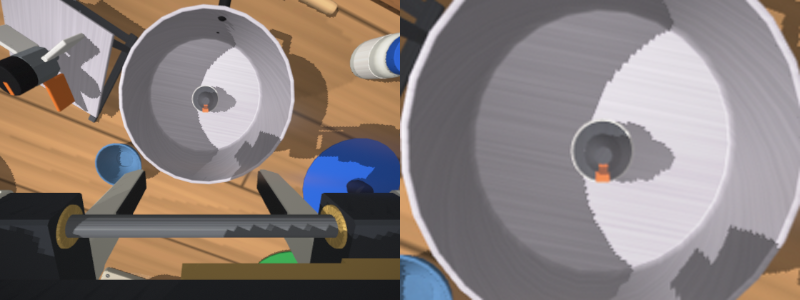

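The wrist view shows the bowl from above. In the right crop the nose is at (603,150) and the orange key at (602,172), pointing towards the robot. At left the paddle's orange blade is at (58,92), with the grip at (20,72).

```bash
python3 - <<'E'
from h import *
z=np.load("wbowl.npz");X=z["X"];p=z["p"];K=z["K"];C=z["C"]
H=cv2.cvtColor(p,cv2.COLOR_RGB2HSV).astype(int);org=(H[...,0]<18)&(H[...,1]>140)&(H[...,2]>90)
r=np.hypot(X[...,0]-.585,X[...,1]-.05)
sp=(r<.03)&(X[...,2]>.138)&(X[...,2]<.155)&~org;Q=X[sp];print("nose",sp.sum(),Q.mean(0),Q[:,2].max(),[ (np.percentile(Q[:,i],2)+np.percentile(Q[:,i],98))/2 for i in(0,1)])
k=org&(r<.03)&(abs(X[...,2]-.131)<.004);P=X[k];print("key",k.sum(),P.mean(0))
t=(abs(X[...,2]-.112)<.003)&(r<.03);print("tube",t.sum(),X[t].mean(0))
for c in ([.5845,.049],[.586,.05]): print(np.degrees(np.arctan2(*(P.mean(0)[:2]-c)[::-1])))
# paddle
n=np.array([-.493,.081,.866]);n/=np.linalg.norm(n);root=np.array([.556,.292,.0685])
e1=np.array([1,0,0])-n[0]*n;e1/=np.linalg.norm(e1);e2=np.cross(n,e1)
L=(X-root);h=L@n;a=L@e1;b=L@e2
near=(np.hypot(a,b)<.1)&(h>.0)&(h<.12)
o=near&org
import sys
for lo,hi in((0,.05),(.05,.1)):
    m=o&(h>lo)&(h<hi)
    if m.sum(): print("orange",lo,m.sum(),a[m].mean(),b[m].mean(),h[m].mean(),h[m].max(),"rad max",np.hypot(a,b)[m].max(),"ang",np.degrees(np.arctan2(b[m].mean(),a[m].mean())),np.percentile(np.degrees(np.arctan2(b,a))[m]%360,[5,50,95]))
g=near&(H[...,2]<60)&(h>.055)&(h<.095);print("grip",g.sum(),a[g].min(),a[g].max(),b[g].min(),b[g].max(),h[g].max())
gx=X[g];
E
```

```text
nose 301 [0.58469602 0.04924346 0.14384523] 0.14921088686188677 [np.float64(0.584189207894493), np.float64(0.04906332505795376)]
key 25 [0.57166233 0.04335603 0.13099541]
tube 663 [0.5863344  0.05013114 0.11183368]
-156.26772718564192
-155.1373445661429
orange 0 1325 -0.055348756754466315 -0.017446360015971232 0.02244385109756378 0.03993415903479616 rad max 0.08680479619324499 ang -162.5047418401443 [194.95210754 197.70791155 199.31689409]
orange 0.05 113 -0.01834084735310993 -0.003804462597811375 0.08880923726970705 0.09016557317955641 rad max 0.029711882919285726 ang -168.2812624379657 [177.78456533 192.10219821 201.58907246]
grip 2123 -0.02762947029415625 0.014755060717737425 -0.02355320379196373 0.010432295685593321 0.08941044164139333
```

```bash
cat >> h.py <<'E'
n=np.array([-.493,.081,.866]);n/=np.linalg.norm(n)
def delta(pos,R1):
    s=robot.read_state();R0=Ro.from_rotvec(s["orientation"]).as_matrix()
    return (R0.T@(np.asarray(pos)-s["tool_pos"])).round(4),Ro.from_matrix(R0.T@R1).as_rotvec().round(4)
def align(R0,z):
    a=R0[:,2];v=np.cross(a,z);s=np.linalg.norm(v);return Ro.from_rotvec(v/(s+1e-12)*np.arctan2(s,a@z)).as_matrix()@R0
E
python3 - <<'E'
from h import *
R0=Ro.from_rotvec(robot.read_state()["orientation"]).as_matrix()
print(delta(np.array([.515,.299,.131])+.12*n,align(R0,-n)))
E
```

```text
(array([ 0.0405, -0.2872,  0.0445]), array([-0.2789,  0.443 ,  0.    ]))
```

Emit:
move_arm(
  deltas=[0.02, -0.15, 0.0, -0.14, 0.22, 0, 1, 0.0405, -0.287, 0.0445, -0.279, 0.443, 0, 1, 0.0405, -0.287, 0.0445, -0.279, 0.443, 0, 1, 0.0405, -0.287, 0.0445, -0.279, 0.443, 0, 1, 0.0405, -0.287, 0.0445, -0.279, 0.443, 0, 1, 0.0405, -0.287, 0.0445, -0.279, 0.443, 0, 1, 0.0405, -0.287, 0.0445, -0.279, 0.443, 0, 1],
)

```text
t: 3.38
tool_pos: [0.4563, 0.3084, 0.2352]
orientation: [2.812, 0.57, 0.718]
force: [0.2, 0.8, -0.0]
opening: 0.0931
gripper_force: 0.0
```

```bash
python3 - <<'E'
from h import *
from scipy.optimize import least_squares
s=robot.read_state();print(s["t"],s["tool_pos"],np.round(s["q"],2),-Ro.from_rotvec(s["orientation"]).as_matrix()[:,2])
p,d,K,C=cam("wrist");X=cloud(d,K,C);np.savez("wpad.npz",p=p,d=d,K=K,C=C,X=X);save("wpad",p)
H=cv2.cvtColor(p,cv2.COLOR_RGB2HSV).astype(int);org=(H[...,0]<18)&(H[...,1]>140)&(H[...,2]>90)
root=np.array([.556,.292,.0685]);e1=np.array([1,0,0])-n[0]*n;e1/=np.linalg.norm(e1);e2=np.cross(n,e1)
L=X-root;h=L@n;a=L@e1;b=L@e2
near=np.hypot(a,b)<.1
t=near&(abs(h-.0885)<.004);Q=np.stack([a[t],b[t]],1)
print("top",t.sum(),h[t].mean(),[(np.percentile(q,1)+np.percentile(q,99))/2 for q in Q.T],[np.percentile(q,99)-np.percentile(q,1) for q in Q.T])
T=X[t];nn=np.linalg.svd(T-T.mean(0))[2][2];print("top normal",nn)
o=near&org&(abs(h-.037)<.006);bt=np.stack([a[o],b[o]],1)
vx=cv2.fitLine(bt.astype(np.float32),cv2.DIST_HUBER,0,.01,.01).ravel();print("blade",o.sum(),vx,np.degrees(np.arctan2(vx[1],vx[0])),np.hypot(*bt.T).max())
st=t&org;print("stripe",st.sum(),a[st].mean(),b[st].mean())
cc=np.array([(np.percentile(q,1)+np.percentile(q,99))/2 for q in Q.T]);v=bt.mean(0)-cc;print("blade from axis",np.degrees(np.arctan2(v[1],v[0])),"grip centre",root+cc[0]*e1+cc[1]*e2+.073*n)
E
```

```text
3.375 [0.45628118 0.30835774 0.23517055] [ 0.77 -0.31  1.98 -0.45  1.18  2.05] [-0.49334186  0.08123294  0.86603408]
top 1811 0.08839437299736044 [np.float64(-0.007998592877583158), np.float64(0.00011819971006636967)] [np.float64(0.04137289327846212), np.float64(0.04126249009089034)]
top normal [-0.47785379  0.08873501  0.87394614]
blade 171 [ 0.96091026  0.27686003 -0.06575041 -0.01766316] 16.07289 0.08610108418113674
stripe 152 -0.01881245525831764 -0.003561552705638966
blade from axis -162.88678871543163 grip centre [0.51304466 0.29766466 0.12779369]
```

View pics/wpad.png

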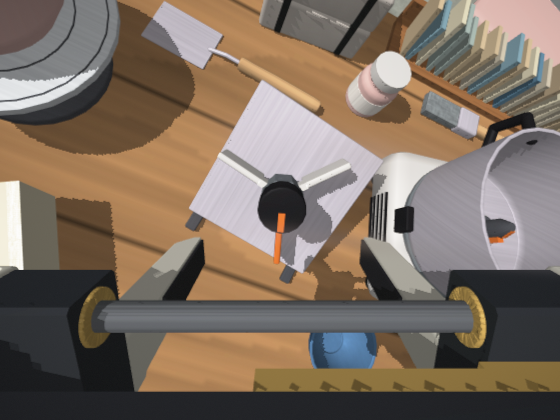

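The view shows the grip top at (282,205) between the fingers, with the orange blade at (278,240) pointing towards the palm and the white blades clear.

```bash
python3 - <<'E'
from h import *
R0=Ro.from_rotvec(robot.read_state()["orientation"]).as_matrix()
print(delta(np.array([.513,.2977,.128])-.004*n,align(R0,-n)))
E
```

```text
(array([-0.0041, -0.0014,  0.1258]), array([ 0.0005, -0.0005,  0.    ]))
```

Emit:
move_arm(
  deltas=[-0.004, -0.0015, 0.05, 0, 0, 0, 1, -0.004, -0.0015, 0.09, 0, 0, 0, 1, -0.004, -0.0015, 0.115, 0, 0, 0, 1, -0.004, -0.0015, 0.125, 0, 0, 0, 1, -0.004, -0.0015, 0.125, 0, 0, 0, 0.3, -0.004, -0.0015, 0.125, 0, 0, 0, 0.3, -0.004, -0.0015, 0.125, 0, 0, 0, 0.3, -0.004, -0.0015, 0.125, 0, 0, 0, 0.3, -0.004, -0.0015, 0.125, 0, 0, 0, 0.3],
  squeeze=35,
)

```text
t: 4.55
tool_pos: [0.5139, 0.2992, 0.1252]
orientation: [2.812, 0.572, 0.72]
force: [-0.4, -14.1, 12.4]
opening: 0.048
gripper_force: 9.1
```

Emit:
move_arm(
  deltas=[0, 0.0012, 0, 0, 0, 0, 0.2, 0, 0.0012, 0, 0, 0, 0, 0.2, 0, 0.0012, 0, 0, 0, 0, 0.2, 0, 0.0012, 0, 0, 0, 0, 0.2],
)

```text
t: 5.05
tool_pos: [0.5145, 0.2977, 0.1257]
orientation: [2.811, 0.571, 0.719]
force: [-2.0, -4.5, 5.4]
opening: 0.0444
gripper_force: 35.0
```

Gripped with 35 N. I draw it out along the post (tool −z).

Emit:
move_arm(
  deltas=[0, 0, -0.015, 0, 0, 0, 0.2, 0, 0, -0.035, 0, 0, 0, 0.2, 0, 0, -0.06, 0, 0, 0, 0.2, 0, 0, -0.085, 0, 0, 0, 0.2, 0, 0, -0.085, 0, 0, 0, 0.2],
)

```text
t: 5.68
tool_pos: [0.4723, 0.306, 0.2001]
orientation: [2.813, 0.572, 0.722]
force: [0.6, 0.6, -3.9]
opening: 0.0441
gripper_force: 35.0
```

```bash
python3 - <<'E'
from h import *
s=robot.read_state();print(s["t"],s["tool_pos"],s["force"],s["wrist_torque"],s["opening"],s["gripper_force"],np.round(s["q"],2))
e1=np.array([1,0,0])-n[0]*n;e1/=np.linalg.norm(e1);e2=np.cross(n,e1)
p,d,K,C=cam("wrist");X=cloud(d,K,C);save("whold",p)
H=cv2.cvtColor(p,cv2.COLOR_RGB2HSV).astype(int);org=(H[...,0]<18)&(H[...,1]>140)&(H[...,2]>90)
R0=Ro.from_rotvec(s["orientation"]).as_matrix();L=(X-s["tool_pos"])@R0
o=org&(np.linalg.norm(L,axis=-1)<.12);print("orange tool",o.sum(),L[o].mean(0),L[o].min(0),L[o].max(0))
# expected blade dir in tool axes
bd=R0.T@(np.cos(np.radians(-163.3))*e1+np.sin(np.radians(-163.3))*e2);print("expected dir",bd)
m=o&(L[...,0]<-.03)
if m.sum(): print("blade",m.sum(),L[m].mean(0))
# upright target over bowl, orange az -155.5
x=np.array([np.cos(np.radians(-155.5)),np.sin(np.radians(-155.5)),0]);z=np.array([0,0,1.]);A=np.stack([x,np.cross(z,x),z],1)
bx=bd.copy();bx[2]=0;bx/=np.linalg.norm(bx);B=np.stack([bx,np.cross([0,0,-1],bx),[0,0,-1]],1)
R1=A@B.T;np.save("R1.npy",R1)
print(delta([.585,.049,.34],R1))
E
```

```text
5.675 [0.4722739  0.30600102 0.20006574] [ 0.6293482   0.61965248 -3.91099758] [0.08761035 0.51446464 0.06523858] 0.04412471469346817 34.999412298202515 [ 0.74 -0.26  2.   -0.46  1.09  2.06]
orange tool 275 [-0.0209872  -0.00206574 -0.00886699] [-0.07930876 -0.00983593 -0.0201037 ] [-0.00271982  0.00222122  0.03413167]
expected dir [-0.99644204 -0.08423084 -0.00290371]
blade 53 [-0.07647997 -0.00653961  0.03223273]
(array([ 0.0464,  0.3069, -0.0465]), array([ 0.3024, -0.4277, -0.108 ]))
```

View pics/whold.png

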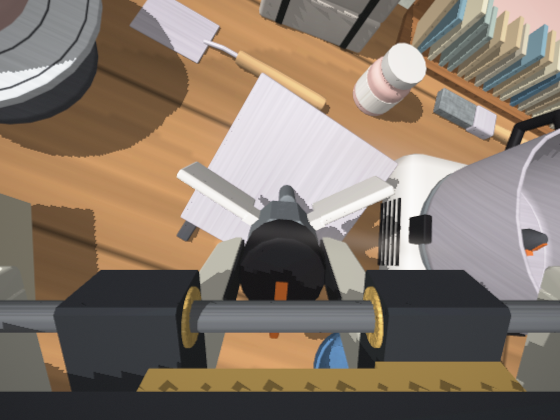

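The blade direction in the hand is as expected (4.9° against 4.8°), so the grip held. In the picture the paddle hangs free at (285,260), off the post tip at (287,190). I lift further, then go above the bowl, upright.

Emit:
move_arm(
  deltas=[0, 0, -0.06, 0, 0, 0, 0.2, 0, 0, -0.12, 0, 0, 0, 0.2, 0.01, 0.05, -0.13, 0.1, -0.14, -0.036, 0.2, 0.0464, 0.307, -0.0465, 0.3024, -0.4277, -0.108, 0.2, 0.0464, 0.307, -0.0465, 0.3024, -0.4277, -0.108, 0.2, 0.0464, 0.307, -0.0465, 0.3024, -0.4277, -0.108, 0.2, 0.0464, 0.307, -0.0465, 0.3024, -0.4277, -0.108, 0.2, 0.0464, 0.307, -0.0465, 0.3024, -0.4277, -0.108, 0.2, 0.0464, 0.307, -0.0465, 0.3024, -0.4277, -0.108, 0.2, 0.0464, 0.307, -0.0465, 0.3024, -0.4277, -0.108, 0.2],
)

```text
t: 6.98
tool_pos: [0.5848, 0.0484, 0.3387]
orientation: [-3.04, -0.793, 0.004]
force: [-0.2, 0.5, -2.0]
opening: 0.0448
gripper_force: 35.0
```

```bash
python3 - <<'E'
from h import *
s=robot.read_state();print(s["t"],s["tool_pos"],s["force"],s["opening"],np.round(s["q"],2))
R0=Ro.from_rotvec(s["orientation"]).as_matrix();print(R0.round(3))
p,d,K,C=cam("wrist");X=cloud(d,K,C);save("wover",p)
L=(X-s["tool_pos"])@R0;H=cv2.cvtColor(p,cv2.COLOR_RGB2HSV).astype(int);org=(H[...,0]<18)&(H[...,1]>140)&(H[...,2]>90)
o=org&(np.linalg.norm(L,axis=-1)<.12)&(L[...,0]<-.03);print("blade",o.sum(),L[o].mean(0),(X[o].mean(0)-s["tool_pos"]))
# grip top ring
t=(abs(L[...,2]+.018)<.006)&(np.hypot(L[...,0],L[...,1])<.026);print("gtop",t.sum(),L[t].mean(0),L[t].min(0),L[t].max(0))
# white blades' top edges
w=(H[...,1]<40)&(H[...,2]>130)&(L[...,2]>.02)&(L[...,2]<.075)&(np.hypot(L[...,0],L[...,1])<.085)
for sg in(-1,1):
    m=w&(L[...,1]*sg>.02)&(abs(L[...,2]-np.median(L[w][:,2]))<.02);r=np.hypot(L[...,0],L[...,1])
    q=L[m];print(sg,m.sum(),q[np.hypot(q[:,0],q[:,1])>.074].mean(0))
sc=robot.read_camera("scene")[0];sd=robot.read_camera("side")[0]
save("over",np.hstack([cv2.resize(sc[120:300,180:420],(400,300)),cv2.resize(sd[90:270,180:420],(400,300))]))
print(delta([.585,.049,.2],np.load("R1.npy")))
E
```

```text
6.975 [0.58482217 0.04839821 0.33868249] [-0.19956176  0.45083419 -2.00643508] 0.044788311158489094 [-0.    0.08  1.35 -0.    1.72  1.06]
[[ 0.873  0.489 -0.003]
 [ 0.489 -0.873 -0.001]
 [-0.003 -0.001 -1.   ]]
blade 52 [-0.07599313 -0.00636565  0.03232941] [-0.06949791 -0.03159641 -0.0321306 ]
gtop 5282 [ 0.004043   -0.0003082  -0.01772749] [-0.01390529 -0.02438051 -0.02398364] [ 0.02208462  0.02423111 -0.01201253]
-1 1677 [ 0.04416574 -0.06193857  0.03809633]
1 1731 [0.03404293 0.06779723 0.03835633]
(array([0.0002, 0.0005, 0.14  ]), array([0.0004, 0.0009, 0.0005]))
```

View pics/over.png

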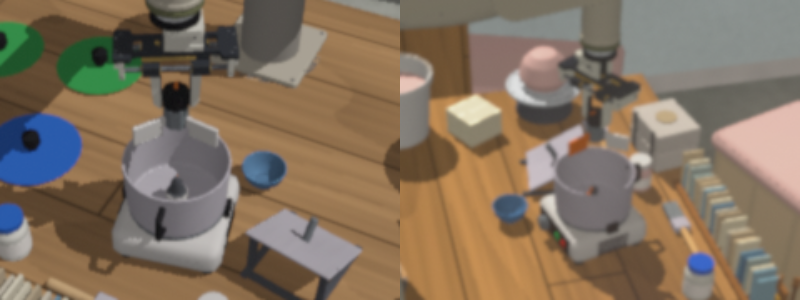

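Both views show the paddle upright over the bowl, left crop (178,110) and right crop (597,120), and the post empty. The blade tips put its axis within 1 mm of the tool axis. I lower it to just above the nose.

Emit:
move_arm(
  deltas=[0.0, 0.0005, 0.05, 0, 0, 0, 0.2, 0.0, 0.0005, 0.1, 0, 0, 0, 0.2, 0.0, 0.0005, 0.125, 0.0, 0.001, 0, 0.2, 0.0, 0.0005, 0.136, 0, 0.001, 0, 0.2, 0.0, 0.0005, 0.144, 0, 0.001, 0, 0.2, 0.0, 0.0005, 0.149, 0, 0.001, 0, 0.2, 0.0, 0.0005, 0.149, 0, 0.001, 0, 0.2],
)

```text
t: 8.0
tool_pos: [0.5856, 0.0479, 0.1921]
orientation: [3.039, 0.794, 0.002]
force: [0.3, -0.1, -3.1]
opening: 0.0444
gripper_force: 35.0
```

Emit:
move_arm(
  deltas=[-0.0005, -0.001, 0.004, 0, 0, 0, 0.2, -0.0005, -0.001, 0.008, 0, 0, 0, 0.2, -0.0005, -0.001, 0.011, 0, 0, 0, 0.2, -0.0005, -0.001, 0.013, 0, 0, 0, 0.2, -0.0005, -0.001, 0.013, 0, 0, 0, 0.2],
)

```text
t: 8.62
tool_pos: [0.5842, 0.0484, 0.1781]
orientation: [3.039, 0.794, 0.0]
force: [-0.4, 1.1, -2.7]
opening: 0.0445
gripper_force: 35.0
```

It is past the key height with no push-back, so the key is in the keyway. I continue gently.

Emit:
move_arm(
  deltas=[0, 0, 0.004, 0, 0, 0, 0.2, 0, 0, 0.008, 0, 0, 0, 0.2, 0, 0, 0.011, 0, 0, 0, 0.2, 0, 0, 0.013, 0, 0, 0, 0.2, 0, 0, 0.0138, 0, 0, 0, 0.2, 0, 0, 0.0138, 0, 0, 0, 0.2],
)

```text
t: 9.38
tool_pos: [0.5844, 0.0484, 0.1646]
orientation: [3.039, 0.794, 0.001]
force: [0.2, -0.5, -3.6]
opening: 0.0443
gripper_force: 35.0
```

Emit:
move_arm(
  deltas=[0, 0, 0.001, 0, 0, 0, 0.2, 0, 0, 0.0015, 0, 0, 0, 0.2, 0, 0, 0.0015, 0, 0, 0, 0.2],
)

```text
t: 9.75
tool_pos: [0.5844, 0.0484, 0.1632]
orientation: [3.039, 0.794, 0.001]
force: [0.0, -0.1, -2.5]
opening: 0.0445
gripper_force: 35.0
```

Essentially home. I open, wait, then rise.

Emit:
move_arm(
  deltas=[0, 0, 0, 0, 0, 0, 0.8, 0, 0, 0, 0, 0, 0, 0.8, 0, 0, 0, 0, 0, 0, 0.8, 0, 0, 0, 0, 0, 0, 0.8, 0, 0, -0.03, 0, 0, 0, 0.8, 0, 0, -0.08, 0, 0, 0, 0.8, 0, 0, -0.13, 0, 0, 0, 0.8, 0, 0, -0.15, 0, 0, 0, 0.8, 0, 0, -0.15, 0, 0, 0, 0.8],
)

```text
t: 10.88
tool_pos: [0.5851, 0.0485, 0.3144]
orientation: [3.038, 0.794, 0.005]
force: [0.1, 0.8, 0.3]
opening: 0.0743
gripper_force: 0.0
```

```bash
python3 - <<'E'
from h import *
s=robot.read_state();print(s["t"],s["tool_pos"],s["force"])
p,d,K,C=cam("wrist");X=cloud(d,K,C);save("wfit",p)
r=np.hypot(X[...,0]-.5845,X[...,1]-.049)
t=(r<.018)&(X[...,2]>.16)&(X[...,2]<.21);print("top",t.sum(),np.median(X[t],0),X[t][:,2].std());T=X[t];print(np.linalg.svd(T-T.mean(0))[2][2])
rim=(abs(r-.093)<.004)&(abs(X[...,2]-.195)<.005);print("rim z",np.median(X[rim][:,2]))
print(delta([.540,-.316,.22],np.array(Ro.from_rotvec(s["orientation"]).as_matrix())))
E
```

```text
10.875 [0.58505376 0.04847492 0.31439703] [0.10447525 0.83277017 0.34640977]
top 1018 [0.58493945 0.04914116 0.1812042 ] 0.0007184426731795485
[-0.01000199 -0.00317793 -0.99994493]
rim z 0.19377394424508093
(array([-0.2169,  0.2962,  0.0923]), array([-0.0016,  0.0029, -0.    ]))
```

View pics/wfit.png

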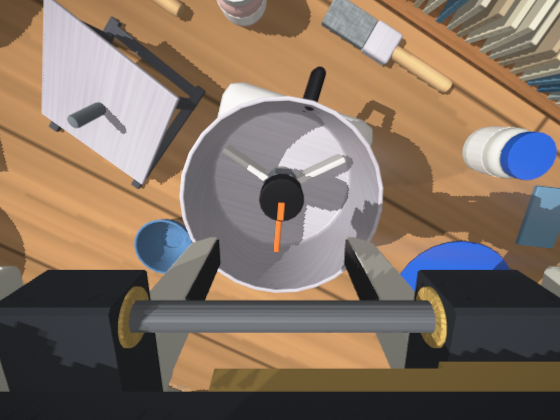

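The picture shows the paddle in the bowl with the grip at (281,198) and the orange blade at (278,235). Its top is level at 0.181, which is 12.6 mm below the rim, so it is fully home. Next the blue lid.

Emit:
move_arm(
  deltas=[-0.217, 0.296, 0.0923, 0, 0.003, 0, 1, -0.217, 0.296, 0.0923, 0, 0.003, 0, 1, -0.217, 0.296, 0.0923, 0, 0.003, 0, 1, -0.217, 0.296, 0.0923, 0, 0.003, 0, 1, -0.217, 0.296, 0.0923, 0, 0.003, 0, 1, -0.217, 0.296, 0.0923, 0, 0.003, 0, 1, -0.217, 0.296, 0.0923, 0, 0.003, 0, 1, -0.217, 0.296, 0.0923, 0, 0.003, 0, 1, -0.217, 0.296, 0.0923, 0, 0.003, 0, 1],
)

```text
t: 12.05
tool_pos: [0.5401, -0.3144, 0.2205]
orientation: [-3.038, -0.796, -0.005]
force: [-0.4, -0.0, -0.4]
opening: 0.093
gripper_force: 0.0
```

```bash
python3 - <<'E'
from h import *
s=robot.read_state();print(s["t"],s["tool_pos"],np.round(s["q"],2))
p,d,K,C=cam("wrist");X=cloud(d,K,C);save("wlid",p)
H=cv2.cvtColor(p,cv2.COLOR_RGB2HSV).astype(int)
r=np.hypot(X[...,0]-.54,X[...,1]+.316)
k=(r<.04)&(X[...,2]>.044)&(X[...,2]<.055);Q=X[k];c=[(np.percentile(Q[:,i],1)+np.percentile(Q[:,i],99))/2 for i in(0,1)];print("knob",k.sum(),c,np.median(Q[:,2]),np.percentile(Q,99,axis=0)-np.percentile(Q,1,axis=0))
b=(H[...,0]>100)&(H[...,0]<130)&(H[...,1]>150)&(r<.13)&(abs(X[...,2]-.011)<.006);P=X[b];n2=np.linalg.svd(P-P.mean(0),full_matrices=False)[2][2];print("disc",b.sum(),P.mean(0),n2)
print("neighbours", np.unique((X[(r>.1)&(r<.14)&(X[...,2]>.03)&(X[...,2]<.1)]*20).round()/20,axis=0)[:12])
R0=Ro.from_rotvec(s["orientation"]).as_matrix();print(delta([c[0],c[1],.030],align(R0,np.array([0,0,-1.]))))
E
```

```text
12.05 [ 0.54014889 -0.31437241  0.22049236] [-0.61  0.2   1.43  0.    1.51  0.45]
knob 844 [np.float64(0.5372120283592481), np.float64(-0.3163917902660764)] 0.0479678801074864 [0.0346754  0.0345093  0.00549659]
disc 20480 [ 0.54293452 -0.31374277  0.01019115] [-4.99734630e-04  7.04958898e-04  9.99999627e-01]
neighbours []
(array([-4.500e-03,  1.000e-04,  1.909e-01]), array([ 0.0006, -0.0037,  0.0004]))
```

View pics/wlid.png

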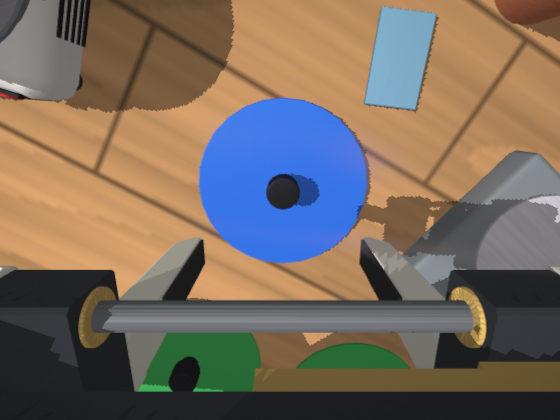

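The blue lid is centred with its knob at (283,191). The green lids at (185,375) and (355,365) stay clear, and the box at the right is outside the body's reach.

Emit:
move_arm(
  deltas=[-0.0045, 0, 0.06, 0, -0.0037, 0, 1, -0.0045, 0, 0.12, 0, -0.0037, 0, 1, -0.0045, 0, 0.165, 0, -0.0037, 0, 1, -0.0045, 0, 0.185, 0, -0.0037, 0, 1, -0.0045, 0, 0.1915, 0, -0.0037, 0, 1, -0.0045, 0, 0.1915, 0, -0.0037, 0, 0.2, -0.0045, 0, 0.1915, 0, -0.0037, 0, 0.2, -0.0045, 0, 0.1915, 0, -0.0037, 0, 0.2, -0.0045, 0, 0.1915, 0, -0.0037, 0, 0.2, -0.0045, 0, 0.1915, 0, -0.0037, 0, 0.2, -0.0045, 0, 0.1915, 0, -0.0037, 0, 0.2, -0.0045, 0, 0.1915, 0, -0.0037, 0, 0.2],
  squeeze=35,
)

```text
t: 13.6
tool_pos: [0.5365, -0.3179, 0.0294]
orientation: [3.039, 0.794, -0.0]
force: [-0.6, -0.1, 0.9]
opening: 0.0378
gripper_force: 35.0
```

Emit:
move_arm(
  deltas=[0, 0, -0.03, 0, 0, 0, 0.2, 0, 0, -0.09, 0, 0, 0, 0.2, 0, 0, -0.15, 0, 0, 0, 0.2, 0, 0, -0.21, 0, 0, 0, 0.2, 0.02, -0.027, -0.245, 0, 0, 0, 0.2, 0.221, -0.2965, -0.245, 0, 0, 0, 0.2, 0.221, -0.2965, -0.245, 0, 0, 0, 0.2, 0.221, -0.2965, -0.245, 0, 0, 0, 0.2, 0.221, -0.2965, -0.245, 0, 0, 0, 0.2, 0.221, -0.2965, -0.245, 0, 0, 0, 0.2, 0.221, -0.2965, -0.245, 0, 0, 0, 0.2, 0.221, -0.2965, -0.245, 0, 0, 0, 0.2],
)

```text
t: 15.1
tool_pos: [0.5839, 0.051, 0.2734]
orientation: [3.038, 0.799, -0.002]
force: [-0.1, -0.4, -1.6]
opening: 0.0372
gripper_force: 35.0
```

```bash
python3 - <<'E'
from h import *
s=robot.read_state();print(s["t"],s["tool_pos"],s["force"],s["wrist_torque"],s["opening"])
R0=Ro.from_rotvec(s["orientation"]).as_matrix();print(R0[:,2])
p,d,K,C=cam("wrist");X=cloud(d,K,C)
H=cv2.cvtColor(p,cv2.COLOR_RGB2HSV).astype(int)
b=(H[...,0]>100)&(H[...,0]<130)&(H[...,1]>150)&(np.hypot(X[...,0]-.585,X[...,1]-.05)<.13)&(X[...,2]>.23);P=X[b]
n2=np.linalg.svd(P-P.mean(0),full_matrices=False)[2][2];print("disc",b.sum(),np.median(P,0),n2)
# edge circle fit
from scipy.optimize import least_squares
hull=cv2.convexHull((P[:,:2]*1e4).astype(np.float32)).reshape(-1,2)/1e4
print(least_squares(lambda a:np.hypot(hull[:,0]-a[0],hull[:,1]-a[1])-.104,[.585,.05],loss="soft_l1",f_scale=.002).x)
print(delta([.5845,.049,.2185],R0))
E
```

```text
15.1 [0.58392917 0.05103311 0.27342116] [-0.06849149 -0.36325004 -1.64245884] [-0.03994187  0.01150225  0.01398328] 0.03717438897705153
[-1.15678694e-03 -5.42845345e-04 -9.99999184e-01]
disc 56663 [0.62231529 0.07405481 0.25413922] [0.00266122 0.00237259 0.99999364]
[0.58444738 0.05119579]
(array([0.0002, 0.0007, 0.055 ]), array([ 0.0006,  0.0001, -0.0015]))
```

Emit:
move_arm(
  deltas=[0.0, 0.001, 0.025, 0, 0, 0, 0.2, 0.0, 0.001, 0.04, 0, 0, 0, 0.2, 0.0, 0.001, 0.047, 0, 0, 0, 0.2, 0.0, 0.001, 0.051, 0, 0, 0, 0.2, 0.0, 0.001, 0.0535, 0, 0, 0, 0.2, 0.0, 0.001, 0.0535, 0, 0, 0, 0.2],
)

```text
t: 15.9
tool_pos: [0.585, 0.0481, 0.221]
orientation: [3.039, 0.794, 0.001]
force: [-0.9, 0.7, -1.8]
opening: 0.0372
gripper_force: 35.0
```

Emit:
move_arm(
  deltas=[0, 0, 0.001, 0, 0, 0, 0.2, 0, 0, 0.002, 0, 0, 0, 0.2, 0, 0, 0.0025, 0, 0, 0, 0.2, 0, 0, 0.0025, 0, 0, 0, 0.2],
)

```text
t: 16.4
tool_pos: [0.5849, 0.0481, 0.2186]
orientation: [3.039, 0.794, 0.001]
force: [-1.3, 0.1, 0.6]
opening: 0.0379
gripper_force: 35.0
```

Contact (the force went from −1.8 to +0.6 N). I release and rise.

Emit:
move_arm(
  deltas=[0, 0, 0, 0, 0, 0, 1, 0, 0, 0, 0, 0, 0, 1, 0, 0, 0, 0, 0, 0, 1, 0, 0, 0, 0, 0, 0, 1, 0, 0, -0.03, 0, 0, 0, 1, 0, 0, -0.08, 0, 0, 0, 1, 0, 0, -0.13, 0, 0, 0, 1, 0, 0, -0.16, 0, 0, 0, 1, 0, 0, -0.16, 0, 0, 0, 1, 0, 0, -0.16, 0, 0, 0, 1],
)

```text
t: 17.65
tool_pos: [0.5845, 0.0482, 0.3768]
orientation: [3.039, 0.794, -0.003]
force: [-0.2, -0.6, -0.9]
opening: 0.0931
gripper_force: 0.0
```

```bash
python3 - <<'E'
from h import *
s=robot.read_state();print(s["t"],s["tool_pos"],s["force"])
p,d,K,C=cam("wrist");X=cloud(d,K,C)
H=cv2.cvtColor(p,cv2.COLOR_RGB2HSV).astype(int);r=np.hypot(X[...,0]-.585,X[...,1]-.049)
b=(H[...,0]>100)&(H[...,0]<130)&(H[...,1]>150)&(r<.11)&(r>.025)&(abs(X[...,2]-.2)<.02);P=X[b]
n2=np.linalg.svd(P-P.mean(0),full_matrices=False)[2][2];print("disc",b.sum(),np.median(P[:,2]),n2,(P[:,:2].max(0)+P[:,:2].min(0))/2)
k=(r<.03)&(X[...,2]>.22)&(X[...,2]<.26);print("knob",np.median(X[k],0))
save("end",np.hstack([cv2.resize(p,(400,300)),cv2.resize(robot.read_camera("scene")[0][100:340,140:460],(400,300))]))
E
```

```text
17.65 [0.58452736 0.04820847 0.3767578 ] [-0.19046186 -0.55184632 -0.89686898]
disc 24210 0.19935434331918672 [-3.10662006e-04  5.84199291e-04  9.99999781e-01] [0.5857563  0.04890488]
knob [0.5873908  0.04999862 0.23701295]
```

View pics/end.png

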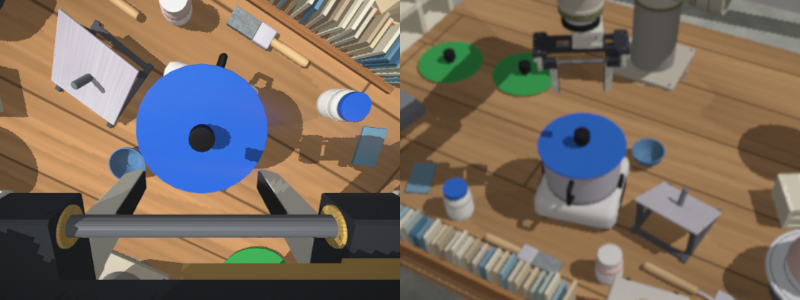

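The blue lid sits level and centred on the bowl, left view (202,130) and right view (582,140). The disc top is at 0.1994 m against 0.200 expected, and the bystanders have not moved. Handing in.

```bash
python3 -c "
from plant import robot
print(robot.close_job())"
```

```text
the job is handed in; nothing more can be done
None
```

The paddle is fully home on the spindle with its key lined up, the blue lid sits level on the bowl, the other things on the bench were left where they were, and the job is handed in (about 18 s of the 70 s used).

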